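# Square the steel nest block up to the fence

### The arm

A 6-joint arm with a two-finger parallel gripper is mounted at the origin on a cart in front of the work surface, level with it; the furniture and walls round the work are solid. World frame = base frame: x ahead of the robot, y to its left, z up, the work surface at z = 0. Lengths are in m, angles in rad, forces in N, time in s.
With the tool pointing down it reaches from about 0.275 to 0.85 m from the base axis. Payload 19 kg.
Tool frame: the origin (TCP) lies midway between the tips of the shut fingers; the grasp point (between the pads) lies 19 mm behind it; z points along the fingers, x is the direction in which the jaws open and shut, and the axes are right-handed (so a half turn about z gives the same grasp; the last joint's range is limited). The gripper opens to 85 mm and grips with 20 to 120 N. Pads are 22 mm wide; open, the fingers measure 114 mm over their backs; the gripper's body (76 mm by 85 mm) begins 54 mm behind the grasp point. The pads swing forward as they close: fully open they stand 13 mm farther back than shut.
Start: joints at [-1.385, 0.15, 1.437, -0, 1.554, -0.134], TCP at [0.181, -0.546, 0.231] pointing down, gripper open.
Joint ranges: [-2.8, 2.8], [-0.68, 2.1], [0.12, 2.68], [-1.39, 4.53], [0.16, 2.79], [-2.81, 2.81]. Speed limits (rad/s): [1.89, 1.89, 2.22, 3.01, 3.01, 3.01].

### API

Orientations are given as [roll, pitch, yaw] about the fixed x, y, z axes, in that order (R = Rz(yaw) Ry(pitch) Rx(roll)).
In Python, from cell import arm gives the robot as it stands. The module is installed in compiled form; this text tells all that it offers. Calls block until the motion is done:
- arm.move_ptp(position, orientation): joint-space move of the TCP to a pose.
- arm.line_to(position, ori=None, v=0.15, f_stop=None): straight line of the TCP; ori=None keeps the orientation; v is the mean speed in m/s. With f_stop (N) it stops when the force on the tool has changed by that much, and returns True; else False.
- arm.move_j(angles): joint-space move.
- arm.set_gripper(opening, grip_force=None): finger opening in m; grip_force is the grip in N (None keeps the last); returns when the fingers have stopped.
- arm.dwell(seconds).
- arm.inverse_kinematics(position, orientation): joint angles nearest the present ones, or None.
- arm.sense(): the state.
- arm.get_image(name): name is "scene" or "top"; returns a dict with "color" (384x512x3 uint8, red, green, blue), "K" (3x3 intrinsics, pixels), "cam_to_world" (4x4, takes a point from camera to world coordinates). Camera axes: x right, y down, z forward; pixel columns grow to the right and rows downward; lengths in m; the calibration is good to about 2 mm. A picture is of the moment at which its call begins. There is no depth.
A pose or a line that the arm cannot do raises arm.IKError and nothing moves.
- arm.finish_job(): hands the job in, once; it reports no verdict.
The state is a dict: "clock": time; "q": joint angles; "joint_velocities": joint speeds; "joint_efforts": joint torques, N m; "tool_pos": TCP position; "tcp_rot": TCP orientation; "contact_force": force on the tool from outside, world axes, zero at the start; "moment": the same for the moment, N m; "opening": finger opening in m.
Only numpy, scipy, OpenCV 4.12 (cv2) and the standard library are available. Lean on these libraries where they do the work, as an engineer would, in place of code of your own. Each camera call takes 0.05 s, during which the arm holds its last target. There are 200 camera calls.

### The job

The heavy steel nest block stands askew on the tooling plate. Walk it round by pushing at its corners until one of its two long sides (either one) lies flat against the front of the aluminium fence, without sticking out past either end of the fence. Only push it with the fingers: do not lift or tip it, and leave the loupe, the joystick unit and the white puck where they stand.

Things in the scene. Friction and masses are not known exactly. Their poses are not given: they have to be found in the camera images.
- tool_plate: dark steel tooling plate with rows of small filled holes, 310 (x) x 420 (y) mm, fixed on the bench; its top, on which the block, the fence and the bystanders stand, is 16 mm above the bench. Origin at the centre of its footprint at bench level
- nest_block: loose solid steel block, 90 (its x) x 130 (its y, the long way) x 36 mm high, 0.7 to 1 kg, two equal rectangular pockets side by side in its top. Origin: centre of its underside. Long sides: its faces at x = +45 and -45 mm; short sides at y = +65 and -65 mm; the same after a half turn. Slides under a push of 4 to 12 N. Starts turned 57 to 90 degrees, either way, from lying along the fence
- fence: aluminium straight-edge screwed down on the tooling plate (does not move), a bar 260 mm long (its y), 16 mm thick and 26 mm high, with two screwed feet behind it. Origin in the middle of its front face at the level of the plate's top; the front face is its plane x = 0 and looks along its -x, towards the robot and the block; the bar reaches from y = -130 to y = +130 mm. Its x axis lies within 0.2 rad of the robot's x axis
- loupe_by: bystander: black eye loupe, a round cup 36 mm across and 36 mm high, standing on the plate; origin at the centre of its underside
- stick_by: bystander: small joystick unit with a round black top, 33 x 37 x 16 mm high, on the plate; origin at the centre of its underside
- puck_by: bystander: flat white round puck, 54 mm across and 14 mm high, lying on the plate; origin at the centre of its underside
Things that resemble listed ones, but are neither listed nor needed, are in the scene too. Several things have the shape of the nest_block; the one meant has the colours described above.

How it is judged:
At the end, for the whole second after the job is handed in: A long side of the block lies along the fence's front face: square to it within 2 degrees, the middle of that side no more than 3.5 mm from it, the block not more than 3 mm past either end of the fence, flat on the plate and at rest (angle between the x axis of nest_block and the x axis of fence, either way round below 0.035 rad and x of nest_block in the frame of fence between -0.0485 and -0.04 m and y of nest_block in the frame of fence between -0.068 and 0.068 m and height (world z) of nest_block below 0.02 m and angle between nest_block's own z axis and vertical below 0.04 rad and linear speed of nest_block below 0.01 m/s); the robot touches nothing.
It fails at once if the nest block is lifted or tipped (height (world z) of nest_block above 0.024 m or angle between nest_block's own z axis and vertical above 0.12 rad).
It fails at once if a bystander (loupe, joystick unit or puck) is moved (distance of any of loupe_by, stick_by, puck_by from where it was at the start of the episode above 0.015 m).
It also fails if it takes over 61 s, if anything falls off the work surface, if the arm or the gripper's body presses on something with over 40 N, if the wrist force passes 120 N, or if a joint passes its speed limit or range.

## Working session

There is one attempt and no reset: what is moved stays moved. The work goes in short steps, each a Python script; the robot and the scene stay as the last script left them, time stands still between calls to the robot, and variables do not carry over. Pictures are saved under pics/ and viewed, about 8 in all and at most 12, crops included, and the job is handed in when it is done.

```bash
mkdir -p pics; ls
python3 - <<'E'
from cell import arm
import cv2,numpy as np
np.set_printoptions(precision=4,suppress=True)
for n in("top","scene"):
    d=arm.get_image(n); cv2.imwrite(f"pics/{n}0.png",cv2.resize(d["color"][:,:,::-1],(768,576),interpolation=cv2.INTER_CUBIC)); cv2.imwrite(f"pics/{n}0_raw.png",d["color"][:,:,::-1])
    np.savez(n+".npz",K=d["K"],T=d["cam_to_world"]); print(n,d["K"],d["cam_to_world"])
print(arm.sense())
E
```

```text
pics
top [[456.2548   0.     249.2377]
 [  0.     456.2548 195.9095]
 [  0.       0.       1.    ]] [[ 0.009  -0.9886  0.15    0.4107]
 [-0.9997 -0.0123 -0.0206 -0.3288]
 [ 0.0222 -0.1498 -0.9885  1.0029]
 [ 0.      0.      0.      1.    ]]
scene [[351.7619   0.     257.2302]
 [  0.     351.7619 198.3857]
 [  0.       0.       1.    ]] [[ 0.903  -0.1709  0.3941  0.2047]
 [-0.4294 -0.3872  0.8159 -1.0744]
 [ 0.0132 -0.906  -0.423   0.437 ]
 [ 0.      0.      0.      1.    ]]
{'clock': 0.1, 'q': array([-1.385 ,  0.151 ,  1.4379,  0.    ,  1.5538, -0.134 ]), 'joint_velocities': array([-0.0004, -0.0009, -0.0016,  0.0006,  0.0002, -0.    ]), 'joint_efforts': array([  0.0046, -71.4382, -57.1793,  -0.0003,   0.0071,   0.    ]), 'tool_pos': array([ 0.1807, -0.5456,  0.2307]), 'tcp_rot': array([-3.1414,  0.0011, -1.251 ]), 'contact_force': array([ 0.9898,  0.0188, -0.5378]), 'moment': array([ 0.013 , -0.0331,  0.0278]), 'opening': 0.08491706883716763}
```

View pics/top0.png

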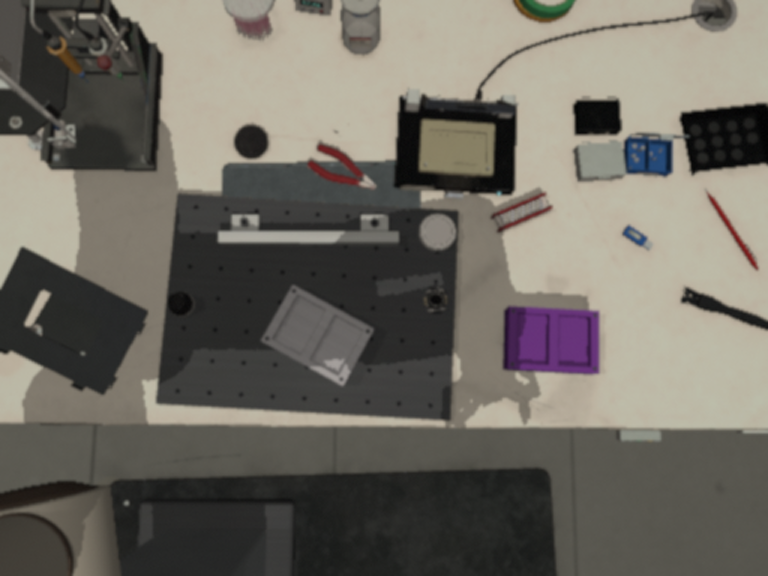

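View pics/scene0.png

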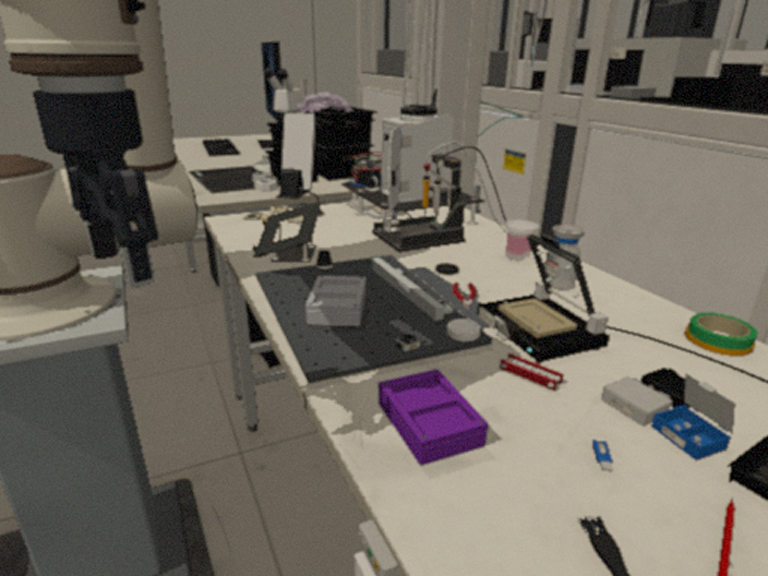

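In the top view (768x576), two things have the block's shape: the grey steel one on the plate at (318,335) and a purple one on the bench at (552,340). The steel-grey one fits the description. The fence bar runs from (218,237) to (399,237). The loupe is at (180,303), the joystick at (435,300) and the puck at (437,232). I'll check this in one enlarged crop and read off the corners.

Run:
```python
import cv2
im=cv2.imread("pics/top0_raw.png")[130:280,105:310]
cv2.imwrite("pics/crop0.png",cv2.resize(im,None,fx=3.9,fy=3.9,interpolation=cv2.INTER_CUBIC))
```

```text
(no output)
```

View pics/crop0.png

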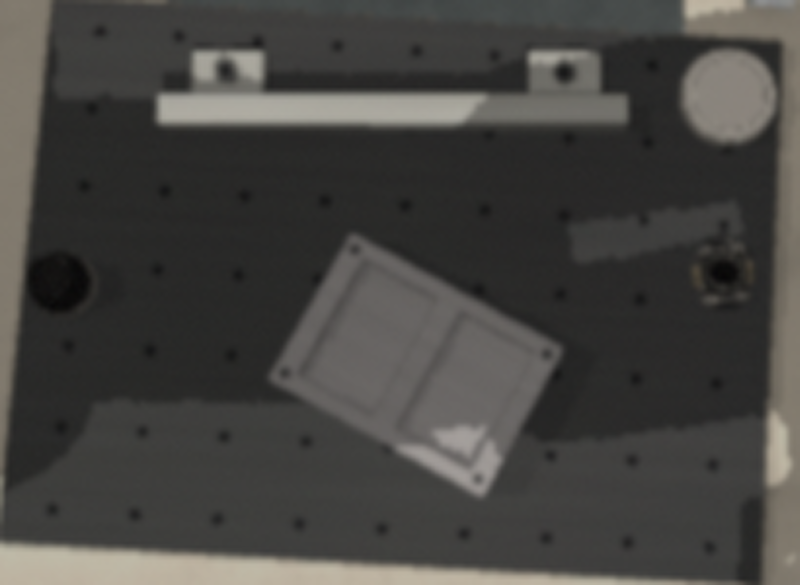

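```bash
cat > h.py <<'E'
import numpy as np,cv2
np.set_printoptions(precision=4,suppress=True)
d=np.load("top.npz");K,T=d["K"],d["T"]
def w(px,z):
    "raw pixels -> world points on plane z"
    r=(T[:3,:3]@np.linalg.inv(K)@np.c_[np.atleast_2d(px),np.ones(len(np.atleast_2d(px)))].T).T
    return T[:3,3]+r*((z-T[2,3])/r[:,2])[:,None]
def crop(px): return (np.array(px,float)+.5)/3.9-.5+[105,130]
E
python3 - <<'E'
from h import *
c=w(crop([(352,235),(563,350),(484,497),(270,380)]),.052)[:,:2];print("block",c,c.mean(0))
e=np.roll(c,-1,0)-c;print(np.linalg.norm(e,axis=1),np.degrees(np.arctan2(e[:,1],e[:,0])))
print("fence top back",w(crop([(158,94),(627,94)]),.042)); print("front bottom",w(crop([(158,125),(627,125)]),.016),"front as top",w(crop([(158,125),(627,125)]),.042))
print("loupe",w(crop([(60,282)]),.04),"stick",w(crop([(723,273)]),.03),"puck",w(crop([(729,96)]),.03))
print("plate",w(crop([(52,0),(780,40),(762,585),(2,540)]),.016))
E
```

```text
block [[ 0.5665 -0.234 ]
 [ 0.5054 -0.3486]
 [ 0.4268 -0.3074]
 [ 0.4876 -0.1925]] [ 0.4966 -0.2706]
[0.1298 0.0887 0.13   0.0891] [-118.0561  152.3751   62.1479  -27.7535]
fence top back [[ 0.6455 -0.1242  0.042 ]
 [ 0.6492 -0.383   0.042 ]]
front bottom [[ 0.6339 -0.1194  0.016 ]
 [ 0.6376 -0.3845  0.016 ]] front as top [[ 0.628  -0.1249  0.042 ]
 [ 0.6317 -0.383   0.042 ]]
loupe [[ 0.5406 -0.0753  0.04  ]] stick [[ 0.5514 -0.4372  0.03  ]] puck [[ 0.6519 -0.441   0.03  ]]
plate [[ 0.7059 -0.0562  0.016 ]
 [ 0.6887 -0.4721  0.016 ]
 [ 0.3811 -0.4594  0.016 ]
 [ 0.4018 -0.0449  0.016 ]]
```

The long side measures 130 mm and the short side 89 mm, and the crop shows two equal pockets, so this is the steel block. I measure the long side about 29° off the fence, where the text says 57–90°. I'll go by the images. Next I push the near right corner with shut fingers, then look.

```bash
cat >> h.py <<'E'
from cell import arm
FY=.0143; F0=np.array([.631,-.254]); fx=np.array([np.cos(FY),np.sin(FY)]); fy=np.array([-fx[1],fx[0]])
ORI=[np.pi,0,FY-np.pi/2]
def P(a,b,z): return [*(F0+a*fx+b*fy),z]   # point in fence frame
def shot(name,box=(105,130,310,280)):
    im=arm.get_image("top")["color"][:,:,::-1]; x0,y0,x1,y1=box
    cv2.imwrite(f"pics/{name}.png",cv2.resize(im[y0:y1,x0:x1],None,fx=3.9,fy=3.9,interpolation=cv2.INTER_CUBIC))
def st(): s=arm.sense(); print("t",s["clock"],s["tool_pos"],"F",s["contact_force"],"open",s["opening"])
E
python3 - <<'E'
from h import *
arm.set_gripper(0)
b=-.287-F0[1]
arm.move_ptp(P(-.25,b,.15),ORI); arm.line_to(P(-.25,b,.029),v=.12); st()
print(arm.line_to(P(-.168,b,.029),v=.04,f_stop=35)); st()
arm.line_to(P(-.20,b,.029)); arm.line_to(P(-.25,b,.16),v=.2); shot("s1"); st()
E
```

```text
t 3.2917 [ 0.3818 -0.2909  0.0296] F [0.6763 1.0305 0.771 ] open 6.919877712547112e-06
False
t 5.4917 [ 0.4634 -0.2894  0.029 ] F [-2.8432 -0.0885 -0.1962] open -0.00013397813188666263
t 6.7583 [ 0.3815 -0.2902  0.1587] F [ 0.2097 -0.3446 -0.0814] open 3.495355855687663e-05
```

View pics/s1.png

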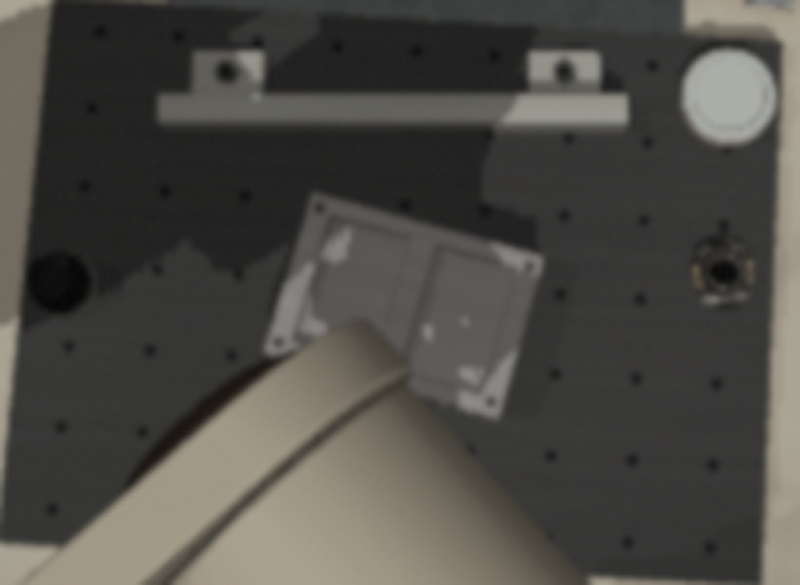

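The push worked. The block's top edge now runs from (312,195) to (545,257), about 15° off, and the centre is near the fence middle. Next I open the fingers and use both as a square pusher on the near long side until it seats.

Run:
```python
from h import *
arm.set_gripper(.065)
b=-.008
arm.line_to(P(-.225,b,.08),v=.15); arm.line_to(P(-.225,b,.022),v=.1); st()
print(arm.line_to(P(-.125,b,.022),v=.04,f_stop=40)); st()
print(arm.line_to(P(-.094,b,.022),v=.02,f_stop=25)); st()
arm.dwell(.3); st()
arm.line_to(P(-.20,b,.022)); arm.line_to(P(-.25,b,.16),v=.2)
arm.move_ptp([.181,-.546,.231],[np.pi,0,-1.251]); shot("s2"); st()
```

```text
t 8.8583 [ 0.4064 -0.2655  0.0226] F [0.154  0.5595 0.0011] open 0.06488329437805956
False
t 11.5083 [ 0.506  -0.2637  0.022 ] F [-3.366   1.6224  0.8584] open 0.06497035850772395
True
t 12.7083 [ 0.5313 -0.2632  0.0216] F [0.1282 0.0742 0.3692] open 0.06508300861691833
t 13.0083 [ 0.5307 -0.263   0.021 ] F [ 0.0572 -0.2788  0.0278] open 0.06489937363337427
t 16.0833 [ 0.182  -0.5453  0.2307] F [ 0.4895 -1.3449 -0.6315] open 0.0651854398704978
```

View pics/s2.png

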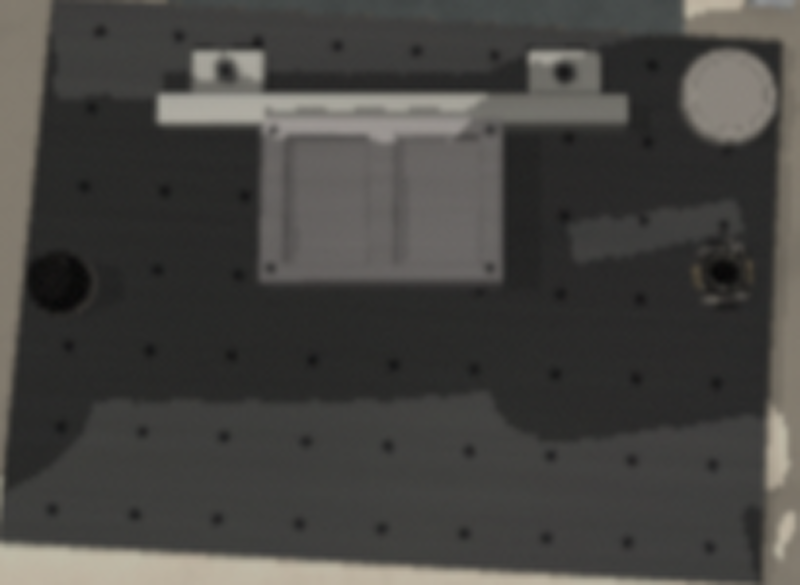

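The block now lies along the fence. Its near edge runs from (260,281) to (503,283), the loupe, joystick and puck haven't moved, and the push stopped on force at the expected depth. Now a check in numbers.

Run:
```python
from h import *
n=w(crop([(260,281),(503,283)]),.052)[:,:2]; f=w(crop([(158,94),(627,94)]),.042)[:,:2]; g=w(crop([(158,125),(627,125)]),.042)[:,:2]
an=lambda p:np.degrees(np.arctan2(*(p[1]-p[0])[::-1]))
print("near edge",n,an(n),"fence",an(f)); 
m=n.mean(0); print("near-face centre fence frame a,b",(m-F0)@fx,(m-F0)@fy, "gap via back edge",((f.mean(0)-m)@fx)-.016-.09)
# line fits on subpixel edges
im=cv2.cvtColor(cv2.imread("pics/s2.png"),cv2.COLOR_BGR2GRAY).astype(float)
gy=np.abs(np.gradient(cv2.GaussianBlur(im,(0,0),3),axis=0))
def edge(xs,y0,y1):
    pts=[]
    for x in xs:
        c=gy[y0:y1,x]**4; pts.append((x,(c*np.arange(y0,y1)).sum()/c.sum()))
    return np.array(pts)
def fit(xs,y0,y1,z):
    p=w(crop(edge(xs,y0,y1)),z)[:,:2]; k=np.polyfit(p[:,1],p[:,0],1); r=p[:,0]-np.polyval(k,p[:,1]); return -np.degrees(np.arctan(k[0])),np.polyval(k,-.254),r.std()
print("near",fit(range(275,490,5),270,293,.052)); print("fence back",fit(range(275,520,5),86,102,.042)); print("fence back R only",fit(list(range(170,185,3))+list(range(275,520,5))+list(range(605,620,3)),86,102,.042))
```

```text
near edge [[ 0.5408 -0.1853]
 [ 0.5413 -0.3159]] -89.78347054940625 fence -89.16713540985658
near-face centre fence frame a,b -0.08991669662639498 0.004692744710503224 gap via back edge 0.000289296574906589
near (np.float64(0.7912772848259217), np.float64(0.5414315463925036), np.float64(0.00024528446478090334))
fence back (np.float64(0.8185634469091817), np.float64(0.6480572808933), np.float64(0.00013252515367073893))
fence back R only (np.float64(0.7422474557539985), np.float64(0.648005642168672), np.float64(0.0001777082963840579))
```

The line fits put the block within about 0.1° of the fence, with a gap of about 0.5 mm and an offset of 5 mm along the fence. The arm is clear, so I'm handing in.

```bash
python3 -c "
from cell import arm
arm.finish_job(); print(arm.sense()['clock'])"
```

```text
the job is handed in; nothing more can be done
the job is handed in; nothing more can be done
```

The steel block now lies with a long side flat against the front of the fence, and the job is handed in. I turned it by pushing its near right corner with shut fingers. Then I seated it with both opened fingers on the near long side, stopping at 25 N against the fence.

**Last checks:**
- **Squareness:** line fits put the block within about 0.1° of the fence. Hand-picked corner pixels gave about 0.6°. Both are inside the 2° limit.
- **Position:** the gap to the fence is about 0 to 0.6 mm, given camera calibration good to about 2 mm. The block's centre is about 5 mm from the fence's middle, so it is well inside both ends.
- **Bystanders:** the loupe, joystick unit and puck showed no shift in the picture.
- **Arm and time:** the arm was clear of everything, and the clock stood at about 16 s of the 61 s allowed.

**One disagreement:** the images showed the block starting about 29° off the fence, not the 57 to 90° in the text. Its size (130 x 89 mm), colour and two pockets matched the description, so I went by the images.

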